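# Set a brass tube to length in the tube-cutting jig

## Task

Set the brass tube up for sawing in the tube-cutting jig, only pushing with the fingertips: nothing is to be gripped or picked up. First flip the jig's length stop down flat across the groove, then push the tube along its groove until its end butts against the stop, and last tip the cam lever over and press it right down so that it clamps the tube. Leave the tools lying round the jig as they are, and end clear of everything.

Things in the scene. Friction and masses are not known exactly. Their poses are not given: they have to be found in the camera images.
- jig: tube-cutting jig screwed to the bench: wooden board 110 x 300 x 18 mm. Origin under its centre; x to its rear edge, y along the vee groove, z up; stop end at -y. Two aluminium rails, y -110 to 110 mm, 28 mm high, 33 mm wide over both. Clamp posts at x +/-26, y -15 mm, 68 mm high, 22 mm long. Fork of the stop at x 34, y -123 mm, 43 mm high
- length_stop (a joint): hinge of the length stop, a steel bar 74 mm long from pivot to end, 10 mm thick (y), 16 mm high; pivot parallel to the groove at jig x 34, y -123, z 34 mm. 0: level across the groove, pointing to jig -x, on a rest; positive: swung up and back; 1.57 upright; 2.0 leaning back (limit). Stiff (0.05 N m): stays where it is left
- stop_tip (a point): centre of the rounded free end of the length stop, 66 mm from its pivot; the bar reaches 8 mm all round it
- stop_face (a point): fixed point of the jig on the groove's axis (x = 0, y = -118, z = 32 mm in the jig's frame): here the face of the lowered stop meets the tube's end
- cam_lever (a joint): hinge of the clamp's cam lever, across the groove. 0: open, leaning 15 degrees past upright to the stop end (jig -y); grows as it is tipped over to +y; 0.26 upright. From about 1.05 (45 degrees above level) its cam bears on the tube: press on, about 10 N near the tip. 1.66: down, 10 degrees above level; limit 1.75. Pressed down it locks
- lever_pivot (a point): pivot of the cam lever, midway between the clamp posts: jig x 0, y -15, z 57 mm
- lever_tip (a point): free end of the cam lever, 80 mm from its pivot: centre of the rounded end of a black round grip 15 mm thick, which reaches from 36 to 80 mm from the pivot
- tube_front (a point): centre of the tube's end that faces the stop. The brass tube is 20 mm in diameter and 190 mm long, open-ended, about 0.13 kg, and lies loose in the vee groove under the open clamp; its axis 32 mm above the bench, its top 42 mm
- tube_tail (a point): centre of the tube's other end, to be pushed towards -y of the jig; it stands clear above the rails from 28 to 42 mm above the bench
- flat_pliers: small pliers with blue grips, 52 x 142 x 13 mm, lying behind the jig, not to be disturbed; origin at the centre of the underside
- half_round_file: file with a wooden handle, 19 x 215 x 20 mm, lying in front of the jig, not to be disturbed; origin at the centre of its underside
- tweezers: fine steel tweezers, 16 x 126 x 7 mm, lying behind the jig, not to be disturbed; origin at the centre of the underside

How it is judged:
By the outcome, as a careful person would: the job done as asked, in the order asked, and still so for the second after the job is handed in, with the robot touching nothing.
It also fails if it takes over 54 s, if anything falls off the work surface, if the arm or the gripper's body presses on something with over 40 N, if the wrist force passes 120 N, or if a joint passes its speed limit or range.

## Robot

A 7-joint arm with a two-finger parallel gripper is mounted at the origin on a cart in front of the work surface, level with it; the furniture and walls round the work are solid. World frame = base frame: x ahead of the robot, y to its left, z up, the work surface at z = 0. Lengths are in m, angles in degrees, forces in N, time in s.
With the tool pointing down it reaches from about 0.425 to 0.875 m from the base axis. Payload 4.7 kg.
Tool frame: the origin (TCP) lies on the centre line of the jaws, within the pads' length; the fingertips stand ahead of it and the grasp point (between the pads) lies 2 mm behind it (env.tip_reach is the x of the fingertips in the tool frame, in m); x points along the fingers, z is the direction in which the jaws open and shut, and the axes are right-handed (so a half turn about x gives the same grasp; the last joint's range is limited). The gripper opens to 87 mm and grips with 3 to 60 N. Pads are 19 mm wide; open, the fingers measure 117 mm over their backs; the gripper's body (75 mm by 190 mm) begins 51 mm behind the grasp point.
Start: joints at [75.636, 18.392, -4.016, 83.108, 1.295, 78.541, -3.26], TCP at [0.17, -0.627, 0.24] pointing down, gripper open.
Joint ranges: [-163.93, 163.93], [-17.29, 119.83], [-79.2, 71.16], [3.27, 140.29], [-89.18, 269.18], [5.43, 117.66], [-154.24, 154.24]. Speed limits (degrees/s): [147.25, 147.25, 180, 180, 180, 180, 180].

## Interface

Orientations are given as [roll, pitch, yaw] about the fixed x, y, z axes, in that order (R = Rz(yaw) Ry(pitch) Rx(roll)).
In Python, from cell import telemetry, optics, env, models gives the robot as it stands.
- The arm moves only by the shell command python3 -m pendant 'ROWS' [FORCE]. ROWS is JSON, a list of rows, each a list of 3 entries, a list of its own where there are three numbers: the finger opening in mm, from 0 to 87, then the shift along the tool's x, y, z in mm, then the turn, a rotation vector about the tool's x, y, z in rad. A call has 1 to 10 rows; each row is the pose to reach, as a shift and turn from the pose commanded when the call began, along the tool's axes at that moment; what a row does not reach only later rows make up. A row lasts 1/12 s, in which the tool goes at most 41.7 mm and 7.16 degrees, less where a joint would pass 70% of its speed; a pose out of reach is approached as far as the arm can. A call with a gripper value outside its range is refused whole. The fingers move at their own pace and stop on an object; FORCE is the grip in N (left out, the last holds). Time passes only in rows, so rows that repeat a pose let the fingers close. It gives the time, the measured TCP pose, the force and the opening at its end, in the units of the state.
- telemetry.get_obs(): the state, without advancing time (a new reading comes with each control period).
- optics.read_camera(name): name is "scene" or "top"; returns a dict with "image" (420x560x3 uint8, blue, green, red), "range_z" (420x560 float32, m along the optical axis (not along the pixel's ray), 0 where there is no reading), "fx", "fy", "cx", "cy" (pixels), "k1" (the pictures are not rectified: a ray, as slopes to the right and down, at radius r is drawn at 1 + k1 r^2 times it, then the intrinsics apply), "cam_to_world" (4x4, takes a point from camera to world coordinates). Camera axes: x right, y up, looking along -z (the intrinsics and any distortion apply to the point x, -y, -z); pixel columns grow to the right and rows downward; lengths in m; the calibration is good to about 2 mm. A picture is of the moment at which its call begins.
- env.sign_off(): hands the job in, once; it reports no verdict.
Trained networks look in the newest picture that a camera, given by its name, has taken for a name from the list of things; names that differ only in an ending like _2 or _b are one class to them, and where a whole thing is asked for, a point or a joint stands for the part that bears it (a point fixed in the world has none). Each returns a list of dicts, best first, with "confidence" (0 to 1); they miss things now and then, are a little off and sometimes report something else, mostly with a low value. They report only what shows in the picture. A call takes as long as a camera call.
- models.masks_of(camera, label): "pixels" (420x560 bool, what is visible of it) and "extent" ([left, top, right, bottom] as shares, 0 to 1, of the picture: columns of its width, rows of its height, round what is visible of it).
- models.landmark_of(camera, label): "centre" ([row, column] as shares, 0 to 1, of the picture: columns of its width, rows of its height: a listed point, or the origin of a listed thing).
The state is a dict: "time_s": time; "qpos": joint angles; "joint_velocities": joint speeds; "effort": joint torques, N m; "tool_pos": TCP position; "tool_rot": TCP orientation; "force": force on the tool from outside, world axes, zero at the start; "wrist_torque": the same for the moment, N m; "grip_width": finger opening in m.
Only numpy, scipy, OpenCV 4.12 (cv2) and the standard library are available. Lean on these libraries where they do the work, as an engineer would, in place of code of your own. Each camera call takes 0.05 s, during which the arm holds its last target.

## Working session

There is one attempt and no reset: what is moved stays moved. The work goes in short steps, Python scripts to look and compute and a shell command to move; the robot and the scene stay as the last step left them, time stands still between calls to the robot, and variables do not carry over. Pictures are saved under pics/ and viewed, and the job is handed in when it is done.

```bash
ls; mkdir -p pics
python3 - <<'E'
from cell import telemetry, optics, env, models
import cv2
o=telemetry.get_obs()
print(o['time_s'],o['tool_pos'],o['tool_rot'],o['force'],o['grip_width'],env.tip_reach)
for n in ['scene','top']:
    c=optics.read_camera(n); cv2.imwrite(f'pics/{n}0.png',c['image'])
    print(n,c['fx'],c['fy'],c['cx'],c['cy'],c['k1'],c['cam_to_world'])
    for l in ['jig','stop_tip','stop_face','lever_pivot','lever_tip','tube_front','tube_tail','flat_pliers','half_round_file','tweezers']:
        r=models.landmark_of(n,l)
        print(n,l,[(x['confidence'],x['centre']) for x in r[:2]])
print(telemetry.get_obs()['time_s'])
E
```

```text
pics
0.0 [ 0.1699459  -0.62685233  0.23848101] [-177.59075099   89.89147638  107.58331583] [ 0.09626709 -0.47011977 -0.27207284] 0.08703733416670265 0.017
scene 546.5699826692226 546.5699826692226 277.144273789338 212.05884818001252 -0.20713777243417839 [[ 0.61528037  0.55780347 -0.55703263 -0.15430486]
 [-0.78819862  0.4235193  -0.44651353 -0.36016165]
 [-0.01315273  0.71378337  0.70024304  0.99533695]
 [ 0.          0.          0.          1.        ]]
scene jig []
scene stop_tip [(0.42, [0.6421, 0.6884])]
scene stop_face []
scene lever_pivot []
scene lever_tip [(0.44, [0.5764, 0.6107])]
scene tube_front []
scene tube_tail []
scene flat_pliers []
scene half_round_file []
scene tweezers [(0.64, [0.5105, 0.5666])]
top 537.4676905527097 537.4676905527097 277.39542316748134 206.29366618688871 0.012762156601450695 [[ 0.00953145  0.98610176 -0.16586883  0.35560799]
 [-0.99994169  0.00855727 -0.00658686  0.1858913 ]
 [-0.00507593  0.16592194  0.98612583  1.22751508]
 [ 0.          0.          0.          1.        ]]
top jig [(0.64, [0.4962, 0.5954])]
top stop_tip [(0.58, [0.4695, 0.7157])]
top stop_face [(0.84, [0.5283, 0.6962])]
top lever_pivot [(0.89, [0.4964, 0.617])]
top lever_tip [(0.73, [0.4914, 0.6395])]
top tube_front [(0.7, [0.52, 0.6605]), (0.38, [0.4864, 0.5082])]
top tube_tail [(0.57, [0.4764, 0.5086])]
top flat_pliers [(0.59, [0.4012, 0.323]), (0.36, [0.4857, 0.6439])]
top half_round_file [(0.98, [0.6812, 0.6029])]
top tweezers [(0.62, [0.355, 0.497]), (0.62, [0.4919, 0.6425])]
1.1
```

View pics/scene0.png

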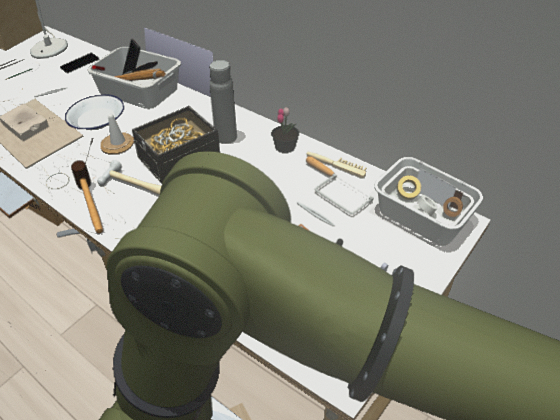

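View pics/top0.png

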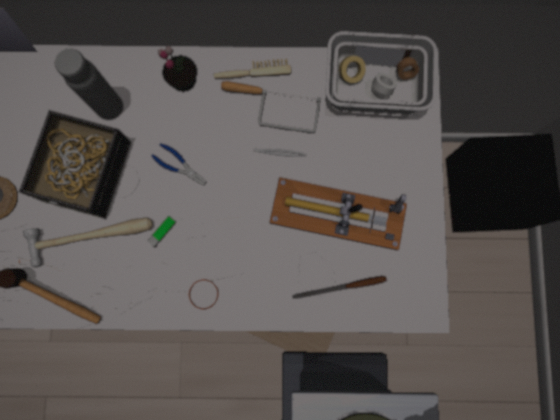

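```bash
cat > h.py <<'E'
import numpy as np,cv2
from scipy.spatial.transform import Rotation as R
def grab(n):
    from cell import optics
    c=optics.read_camera(n); np.savez(f'{n}.npz',**c); return c
def load(n): 
    d=np.load(f'{n}.npz'); return {k:d[k] for k in d}
def rays(c,uv):
    K=np.array([[c['fx'],0,c['cx']],[0,c['fy'],c['cy']],[0,0,1.]]).astype(float)
    p=cv2.undistortPoints(np.asarray(uv,float).reshape(-1,1,2),K,np.array([float(c['k1']),0,0,0.])).reshape(-1,2)
    return np.c_[p[:,0],-p[:,1],-np.ones(len(p))]
def at_depth(c,uv,z):
    T=c['cam_to_world']; return (rays(c,uv)*np.asarray(z).reshape(-1,1))@T[:3,:3].T+T[:3,3]
def at_z(c,uv,zw):
    T=c['cam_to_world']; d=rays(c,uv)@T[:3,:3].T; t=(zw-T[2,3])/d[:,2]; return T[:3,3]+d*t[:,None]
def proj(c,P):
    T=c['cam_to_world']; q=(np.atleast_2d(P)-T[:3,3])@T[:3,:3]; x=q[:,0]/-q[:,2]; y=-q[:,1]/-q[:,2]
    s=1+c['k1']*(x*x+y*y); return np.c_[c['fx']*x*s+c['cx'],c['fy']*y*s+c['cy']]
E
python3 - <<'E'
from h import *
c=grab('top')
im=c['image'][160:270,250:430].astype(float)
im=np.clip(im*1.8,0,255).astype(np.uint8)
cv2.imwrite('pics/topcrop.png',cv2.resize(im,None,fx=4.4,fy=4.4,interpolation=cv2.INTER_CUBIC))
# height map
v,u=np.mgrid[0:420,0:560]; 
P=at_depth(c,np.c_[u.ravel(),v.ravel()],c['range_z'].ravel()).reshape(420,560,3)
np.save('P.npy',P)
g=lambda r,cc,z: at_z(c,[[cc*560,r*420]],z)[0].round(4)
print('jig',g(.4962,.5954,0)); print('sf',g(.5283,.6962,.032)); print('piv',g(.4964,.617,.057)); print('tip',g(.4914,.6395,.134));print('front',g(.52,.6605,.032));print('tail',g(.4764,.5086,.032)); print('stip',g(.4695,.7157,.098))
print('file',g(.6812,.6029,0),'pl',g(.4012,.323,0),'tw',g(.355,.497,0))
m=(P[...,2]>.012)&(P[...,2]<.025)&(u>262)&(u<415)&(v>170)&(v<255)
print(m.sum(), cv2.minAreaRect(P[m][:,:2].astype(np.float32)), np.median(P[m][:,2]))
for r in range(170,255,4): print(r,' '.join('%3d'%(P[r,k,2]*1000) for k in range(262,416,4)))
E
```

```text
jig [0.5583 0.0645 0.    ]
sf [ 0.5235 -0.0585  0.032 ]
piv [0.5489 0.0434 0.057 ]
tip [0.5408 0.0268 0.134 ]
front [ 0.5309 -0.0139  0.032 ]
tail [0.5711 0.1772 0.032 ]
stip [ 0.5676 -0.0696  0.098 ]
file [0.3806 0.0564 0.    ] pl [0.65   0.4213 0.    ] tw [0.6988 0.1932 0.    ]
4316 ((0.5454057455062866, 0.055665016174316406), (0.3000214397907257, 0.11102885752916336), 78.46075439453125) 0.017763758977749844
170   6   1   1   0   0   0   0  -2  -2   0   0  -3  -1   0   2   4  -1   0   0   0   0  -4   0  -3   2  -5  -2   4   3  -2  -2   0   1   0   1   1  -1   4   2
174  -1   0  -3  -1  -1  -1   0  -1  -2   0   0   0  -1   0   4   1   0  -6   0   2   2   0  -5  -2   0  -1   0  -1   2  -1   1   0  -1   0   0   0  -2   2   0
178  -2   0   0  -1  -3  16   0   0  -4   0   1   1   0   0   2   0  -7  -3  -1  -1   3  -1  -2   0  -6  -1  -1 1227  -2   3  -2  -3   1   1  -3   0   0  -1  -2
182   0   0   2   0  11  16  18  17  17  18  16  -4  -1  -2   0  -3   1  -3  -1   0   3   0  -2   0   3   0  -4  -6   2  -4  -1   2   0  -1   0  -1   2  -5   1
186   1   1  -1  -2  19  16  17  12  14  18  
[... 2134 characters left out ...]
  16  11  16  17  17  18  16  17  21  19  19   1   0   0  -4
242   1   1  -1   3  -4   2   2  -2  -2  -3  -1   0   0   1   0  -3   1   1  -4  -3  -3  -1   3  -1   7  20  13  16  17  15  16  15  20  16  16   0   2  -2  -1
246   4  -4  -1  -2  -2   1   1  -1   0   0  -2   0  -3  -3  -3  -2  -3  -3   0  -3  -2   0   0   1   2  -1   3  -1   0  12  15  15  12  18  17  -3   0  -1   0
250  -2  -1   1   1  -2   0   0  -3   0   2   3   2   0  -1   0   3   0   1   0   0   1  -2  -4   1   2   0   0  -5  -1   0  -1   0   0   3  -1  -2  -1   1  -1
254  -6   0  -2   0   0   3  -1  -2  -1   1  -2  -2  -3   3   0  -1   1  -2   1  -5   1  -1  -1  -1  -2   1   0   0   1  -2   0  -3  -2  -1  -1   1  -3   3  -2
```

View pics/topcrop.png

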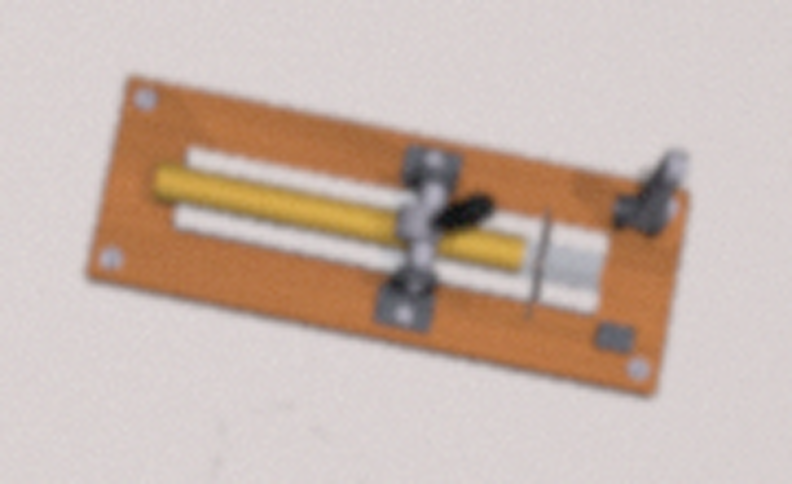

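```bash
cat >> h.py <<'E'
from scipy.optimize import minimize,least_squares
def J(p,q):
    x,y,a=p; q=np.atleast_2d(np.asarray(q,float)); c,s=np.cos(a),np.sin(a)
    return np.c_[x+c*q[:,0]-s*q[:,1], y+s*q[:,0]+c*q[:,1], q[:,2]]
E
python3 - <<'E'
from h import *
c=load('top'); P=np.load('P.npy')
# colour mask of wood -> brown, fit board top rectangle by soft IoU
im=c['image'].astype(int); b,g,r=im[...,0],im[...,1],im[...,2]
Z=P[...,2]; 
from scipy.ndimage import gaussian_filter
h=(gaussian_filter(Z.clip(-.01,.03),.7))
m=((r-b>35)|(Z>.010)&(Z<.2)).astype(np.uint8); w=np.zeros_like(m); w[172:255,262:412]=1; m*=w
m=cv2.morphologyEx(m,cv2.MORPH_CLOSE,np.ones((5,5),np.uint8)); m=cv2.morphologyEx(m,cv2.MORPH_OPEN,np.ones((5,5),np.uint8))
S=4
M=cv2.resize(m.astype(np.float32),None,fx=S,fy=S,interpolation=cv2.INTER_LINEAR)
def cost(p):
    q=J(p,[[sx*.055,sy*.15,.018] for sx,sy in((1,1),(1,-1),(-1,-1),(-1,1))])
    q2=q.copy(); q2[:,2]=0
    uv=np.r_[proj(c,q),proj(c,q2)]
    uv=(uv+.5)*S-.5
    hull=cv2.convexHull(uv.astype(np.float32))
    I=np.zeros(M.shape,np.uint8); cv2.fillConvexPoly(I,np.round(hull*16).astype(np.int32),1,shift=4)
    return np.abs(I-M).sum()
best=minimize(cost,[.5454,.0557,np.radians(-11.54)],method='Nelder-Mead',options=dict(initial_simplex=[[.5454,.0557,-.2014],[.5484,.0557,-.2014],[.5454,.0587,-.2014],[.5454,.0557,-.19]]))
p=best.x; print(p,np.degrees(p[2]),best.fun,cost([.5454,.0557,-.2014]),M.sum())
np.save('p.npy',p)
def ov(p,name):
    I=cv2.resize(np.clip(c['image'][160:270,250:430]*1.8,0,255).astype(np.uint8),None,fx=4.4,fy=4.4,interpolation=cv2.INTER_CUBIC)
    f=lambda q:[tuple(int(x) for x in ((a-[250,160]+.5)*4.4)) for a in proj(c,J(p,q))]
    def poly(q,col): cv2.polylines(I,[np.array(f(q))],True,col,1)
    poly([[sx*.055,sy*.15,.018] for sx,sy in((1,1),(1,-1),(-1,-1),(-1,1))],(0,255,0))
    poly([[sx*.0165,sy*.11,.028] for sx,sy in((1,1),(1,-1),(-1,-1),(-1,1))],(255,0,0))
    for q in ([0,-.118,.032],[0,-.015,.057],[.034,-.123,.034],[.026,-.015,.068],[-.026,-.015,.068]): cv2.circle(I,f([q])[0],4,(0,0,255),1)
    cv2.imwrite(name,I)
ov(p,'pics/ov1.png')
E
```

```text
[ 0.54608539  0.05577368 -0.19587997] -11.223095794700757 3807.75 4192.9062 101536.0
```

View pics/ov1.png

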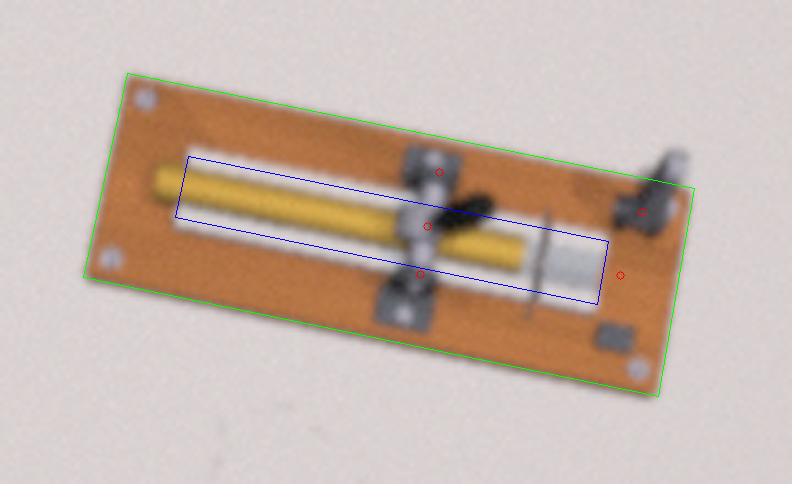

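Run:
```python
from h import *
c=load('top'); P=np.load('P.npy'); p=np.load('p.npy')
def inv(Q):
    d=Q[...,:2]-p[:2]; ca,sa=np.cos(p[2]),np.sin(p[2])
    return np.stack([d[...,0]*ca+d[...,1]*sa,-d[...,0]*sa+d[...,1]*ca,Q[...,2]],-1)*1000
Q=inv(P)
x,y,z=Q[...,0],Q[...,1],Q[...,2]
def rep(n,m): 
    q=Q[m]; print(n,m.sum(),'mean',q.mean(0).round(1),'min',q.min(0).round(1),'max',q.max(0).round(1))
near=(abs(x)<70)&(abs(y)<170)
rep('post+',near&(z>55)&(z<75)&(abs(y+15)<30)&(x>15))
rep('post-',near&(z>55)&(z<75)&(abs(y+15)<30)&(x<-15))
rep('lever',near&(z>75)&(y>-80))
for a in range(80,160,10):
    m=near&(z>a)&(z<=a+10)&(y>-80)
    if m.sum(): rep('lev%d'%a,m)
rep('stop',near&(z>50)&(y<-100))
for a in range(30,120,10):
    m=near&(z>a)&(z<=a+10)&(y<-100)
    if m.sum(): rep('st%d'%a,m)
im=c['image'].astype(int); br=(im[...,2]-im[...,0]>50)&(im[...,1]-im[...,0]>25)&near&(z>30)&(z<48)
rep('tube',br)
for yy in range(-70,140,20):
    m=br&(abs(y-yy)<10)
    if m.sum(): rep('t%d'%yy,m)
g=(z>22)&(z<34)&near&(y>-60)&(y<60)&~br
```

```text
post+ 58 mean [ 23.4 -14.8  62.8] min [ 15.3 -24.4  55.1] max [31.9 -4.5 71.7]
post- 62 mean [-24.9 -14.8  63.6] min [-33.3 -25.3  55.7] max [-15.7  -5.1  72.1]
lever 516 mean [ 47.7  83.  650.3] min [ -8.4 -37.6  75.9] max [ 70. 170. 773.]
lev80 1 mean [ -2.  -15.   83.9] min [ -2.  -15.   83.9] max [ -2.  -15.   83.9]
lev90 7 mean [ -3.8 -17.8  96.6] min [ -7.9 -20.7  90.7] max [  5.  -15.4  98.9]
lev100 14 mean [ -3.3 -19.4 105. ] min [ -8. -26. 100.] max [  3.4 -14.7 109.7]
lev110 12 mean [ -4.2 -22.  115.7] min [ -7.5 -28.5 111. ] max [  2.1 -17.8 119.4]
lev120 11 mean [ -2.3 -23.2 125.7] min [ -8.4 -29.6 121. ] max [  5.6 -20.4 128.8]
lev130 25 mean [ -2.2 -29.2 136.3] min [ -8.1 -37.6 130.3] max [  4.6 -22.9 139.9]
lev140 22 mean [ -1.5 -29.7 142.4] min [ -7.8 -34.2 140.1] max [  4.4 -24.  146.7]
stop 104 mean [  38.8 -121.5   85.8] min [  27.4 -128.3   50.4] max [  52.5 -117.5  108.7]
st30 42 mean [  22.2 -119.5   35.1] min [ -36.3 -138.    30.3] max [  40.4 -103.7   40. ]
st40 34 mean [  30.8 -120.1   43.3] min [  23.5 -133.5   40.2] max [  42.4 -110.9   48.9]
st50 15 mean [
[... 678 characters left out ...]
  46.1]
t-50 57 mean [ -1.3 -50.   40.8] min [ -7.8 -59.9  34.6] max [  6.1 -40.   47.7]
t-30 26 mean [ -2.7 -34.2  40.6] min [ -7.7 -39.7  35.5] max [  3.  -27.7  44.6]
t10 46 mean [-1.1 11.  40.8] min [-7.6  2.1 35.5] max [ 5.5 19.6 47.2]
t30 55 mean [-1.2 29.9 41.1] min [-7.8 20.  33.8] max [ 5.6 39.9 46.6]
t50 54 mean [-1.3 49.9 40.9] min [-7.2 40.  36.1] max [ 5.7 59.7 46.6]
t70 55 mean [-1.  69.9 40.7] min [-7.2 60.3 34.7] max [ 6.  79.9 46.8]
t90 52 mean [-0.9 90.1 41. ] min [-7.4 80.3 36.1] max [ 5.9 99.6 46.4]
t110 61 mean [-1.000e-01  1.105e+02  4.070e+01] min [ -7.7 100.1  34.5] max [  9.6 120.   45.5]
t130 9 mean [  0.2 121.5  40.9] min [ -6.8 120.2  38.6] max [  7.5 122.6  44.1]
```

```bash
cat >> h.py <<'E'
def state():
    from cell import telemetry
    return telemetry.get_obs()
def toolR(o): return R.from_euler('xyz',o['tool_rot'],degrees=True)
def injig(p,w):
    d=np.asarray(w)[:2]-p[:2]; ca,sa=np.cos(p[2]),np.sin(p[2])
    return np.r_[d[0]*ca+d[1]*sa,-d[0]*sa+d[1]*ca,w[2]]
E
python3 - <<'E'
from h import *
P=np.load('P.npy'); p=np.load('p.npy')
p[:2]+= -.001*np.array([np.cos(p[2]),np.sin(p[2])]); np.save('p.npy',p); print(p)
print('box',P[185,500],P[150,460],P[250,460], P[300:420:20,300:440:40,2].round(2))
o=state(); Rt=toolR(o); print(Rt.as_matrix().round(3))
jx=np.array([np.cos(p[2]),np.sin(p[2]),0])
for s in(1,-1):
    X=np.array([0,0,-1.]);Z=s*jx;Y=np.cross(Z,X)
    D=R.from_matrix(np.c_[X,Y,Z]); rv=(Rt.inv()*D).as_rotvec(); print(s,'Y',Y.round(3),'rot',rv.round(3),np.degrees(np.linalg.norm(rv)))
for q in ([.075,-.128,.30],[.075,-.128,.10],):
    w=J(p,q)[0]+[0,0,.017]; print(w, (Rt.inv().apply(w-o['tool_pos'])*1000).round(1))
E
```

```text
[ 0.54510451  0.05596831 -0.19587997]
box [ 0.71890402 -0.52109921 -0.48058797] [ 0.86258023 -0.43186172 -0.57990769] [ 0.53211477 -0.47485977 -0.75748466] [[-0.    0.   -0.   -0.  ]
 [-0.    0.   -0.01  0.  ]
 [-0.75 -0.77 -0.76 -0.76]
 [-0.66 -0.67 -0.66 -0.76]
 [-0.58 -0.46 -0.67 -0.76]
 [ 0.   -0.    0.    0.  ]]
[[-0.     0.965  0.262]
 [-0.     0.262 -0.965]
 [-1.    -0.     0.   ]]
1 Y [0.195 0.981 0.   ] rot [-1.11  0.    0.  ] 63.6047113151791
-1 Y [-0.195 -0.981 -0.   ] rot [ 2.031  0.    -0.   ] 116.39528887073186
[ 0.59375766 -0.08418115  0.317     ] [ -77.5  551.1 -413.4]
[ 0.59375766 -0.08418115  0.117     ] [ 122.5  551.1 -413.4]
```

```bash
python3 -m pendant '[[0,[-8,30,-22],[-0.11,0,0]],[0,[-16,60,-45],[-0.22,0,0]],[0,[-24,90,-68],[-0.33,0,0]],[0,[-32,120,-90],[-0.44,0,0]],[0,[-40,150,-112],[-0.55,0,0]],[0,[-48,180,-135],[-0.66,0,0]],[0,[-56,210,-158],[-0.77,0,0]],[0,[-64,240,-180],[-0.88,0,0]],[0,[-72,270,-202],[-0.99,0,0]],[0,[-78,300,-225],[-1.11,0,0]]]'
cat > w.py <<'E'
import sys
from h import *
p=np.load('p.npy'); o=state(); Rt=toolR(o)
tip=o['tool_pos']+Rt.apply([.017,0,0]); print('t',o['time_s'],'tip jig mm',(injig(p,tip)*1000).round(1),'F',o['force'].round(1),'w',o['grip_width'],'q',o['qpos'].round(1))
jx=np.array([np.cos(p[2]),np.sin(p[2]),0]);X=np.array([0,0,-1.]);Y=np.cross(jx,X)
D=R.from_matrix(np.c_[X,Y,jx]); print('rot',(Rt.inv()*D).as_rotvec().round(3))
for a in sys.argv[1:]:
    q=np.array(eval(a))/1000; w=J(p,q)[0]; print(a,'->',(Rt.inv().apply(w-tip)*1000).round(1))
E
python3 w.py 75,-128,300
```

```text
time_s: 1.98
tool_pos: [0.4017, -0.3303, 0.3186]
tool_rot: [-47.3, 89.9, -58.2]
force: [1.1, -0.2, 0.4]
grip_width: 0.0286
t 1.9833 tip jig mm [ -65.4 -406.8  301.6] F [ 1.1 -0.2  0.4] w 0.02864391621219318 q [ 59.3   1.8 -23.3  93.5   0.8  84.7  25. ]
rot [0.005 0.001 0.001]
75,-128,300 -> [  1.4 278.1 141.9]
```

```bash
python3 -m pendant '[[0,[0,32,16],[0,0,0]],[0,[0,64,32],[0,0,0]],[0,[0,96,48],[0,0,0]],[0,[0,128,65],[0,0,0]],[0,[0,160,81],[0,0,0]],[0,[0,192,97],[0,0,0]],[0,[0,224,113],[0,0,0]],[0,[0,256,130],[0,0,0]],[0,[1,278,142],[0.005,0,0]],[0,[1,278,142],[0.005,0,0]]]' 
python3 w.py 78,-126,88
python3 - <<'E'
from h import *
c=grab('top'); cv2.imwrite('pics/t1.png',np.clip(c['image'][110:310,200:480]*1.8,0,255).astype(np.uint8).repeat(2,0).repeat(2,1))
c=grab('scene'); cv2.imwrite('pics/s1.png',c['image'])
E
```

```text
time_s: 2.82
tool_pos: [0.5964, -0.0796, 0.3162]
tool_rot: [85.6, 89.7, 74.6]
force: [-1.0, 1.3, -0.3]
grip_width: 0.0004
t 2.8167 tip jig mm [  76.7 -122.9  299.2] F [-1.   1.3 -0.3] w 0.00036255191918482186 q [ 36.4  14.3 -38.   82.4   8.5  86.2 -12.2]
rot [ 0.004  0.    -0.005]
78,-126,88 -> [211.1  -4.1   1.2]
```

View pics/t1.png

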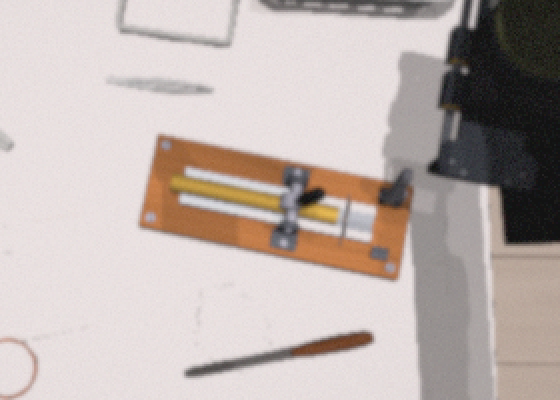

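View pics/s1.png

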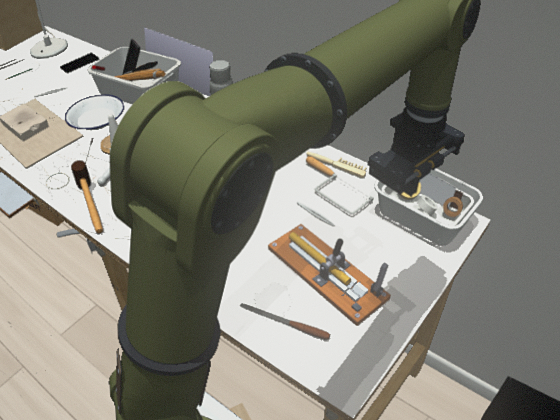

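```bash
python3 -m pendant '[[0,[35,-1,1],[0,0,0]],[0,[70,-2,1],[0,0,0]],[0,[105,-3,1],[0,0,0]],[0,[140,-3,1],[0,0,0]],[0,[170,-3,1],[0,0,0]],[0,[195,-3,1],[0,0,0]],[0,[210,-3,1],[0,0,0]],[0,[210,-3,1],[0,0,0]],[0,[210,-3,1],[0,0,0]]]' 
python3 w.py 67,-125,88 57,-125,90 42,-125,90 28,-125,86.5 15,-125,79 4,-125,69 -3,-125,56 -7,-125,42
```

```text
time_s: 3.67
tool_pos: [0.5936, -0.0917, 0.1063]
tool_rot: [-143.4, 89.9, -155.1]
force: [0.9, 1.1, 0.5]
grip_width: 0.0005
t 3.6667 tip jig mm [  76.3 -135.4   89.3] F [0.9 1.1 0.5] w 0.0005237603044480228 q [ 35.6  22.  -35.6  98.2  14.1  64.3 -15.9]
rot [-0.008 -0.001  0.001]
67,-125,88 -> [ 1.3 10.4 -9.4]
57,-125,90 -> [ -0.7  10.3 -19.4]
42,-125,90 -> [ -0.7  10.2 -34.4]
28,-125,86.5 -> [  2.8  10.1 -48.4]
15,-125,79 -> [ 10.3  10.  -61.4]
4,-125,69 -> [ 20.4   9.9 -72.4]
-3,-125,56 -> [ 33.4   9.9 -79.3]
-7,-125,42 -> [ 47.4   9.9 -83.3]
```

```bash
python3 -m pendant '[[0,[0,0,0],[0,0,0]],[0,[0,0,0],[0,0,0]],[0,[0,0,0],[0,0,0]]]' 
python3 w.py 67,-125,88
```

```text
time_s: 3.92
tool_pos: [0.5955, -0.0903, 0.1083]
tool_rot: [-9.4, 89.8, -21.0]
force: [0.6, -0.7, -1.0]
grip_width: 0.0006
t 3.9167 tip jig mm [  78.  -133.6   91.3] F [ 0.6 -0.7 -1. ] w 0.0005714986163886496 q [ 35.5  21.9 -35.8  98.1  14.1  64.3 -15.9]
rot [-0.006  0.003  0.   ]
67,-125,88 -> [  3.2   8.6 -11. ]
```

```bash
python3 -m pendant '[[0,[2,9,-4],[0.006,0,0]],[0,[2,9,-10],[0.006,0,0]],[0,[1,9,-17],[0.006,0,0]],[0,[0,9,-25],[0.006,0,0]],[0,[0,9,-33],[0.006,0,0]],[0,[1,9,-40],[0.006,0,0]],[0,[3,9,-48],[0.006,0,0]],[0,[6,9,-55],[0.006,0,0]],[0,[10,9,-62],[0.006,0,0]],[0,[10,9,-62],[0.006,0,0]]]' 
python3 w.py  4,-125,69 -3,-125,56 -7,-125,42;python3 - <<'E'
from h import *
c=grab('scene'); cv2.imwrite('pics/s2.png',cv2.resize(c['image'][200:360,220:460],None,fx=3,fy=3,interpolation=cv2.INTER_CUBIC))
E
```

```text
time_s: 4.75
tool_pos: [0.5332, -0.0686, 0.0953]
tool_rot: [-161.3, 89.8, -173.1]
force: [0.2, -0.2, 0.5]
grip_width: 0.0003
t 4.75 tip jig mm [  12.5 -124.5   78.3] F [ 0.2 -0.2  0.5] w 0.0003368215514901275 q [ 37.7  15.4 -37.4 107.5  10.6  60.8 -15.8]
rot [-0.011 -0.003  0.001]
4,-125,69 -> [ 9.3 -0.6 -8.4]
-3,-125,56 -> [ 22.3  -0.7 -15.4]
-7,-125,42 -> [ 36.4  -0.7 -19.3]
```

View pics/s2.png

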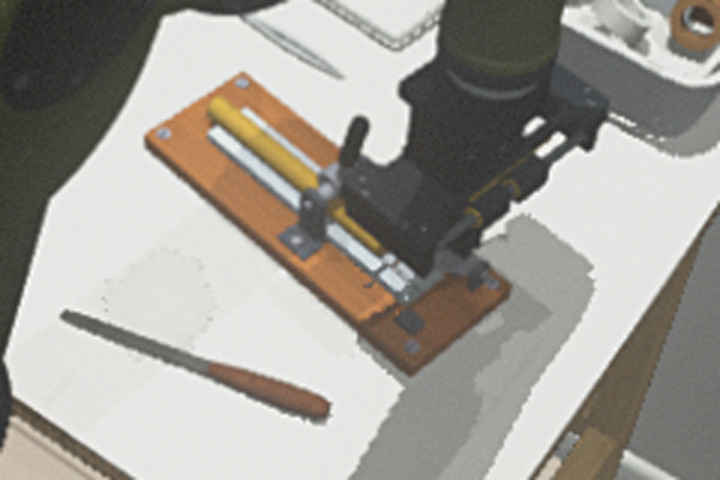

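```bash
python3 -m pendant '[[0,[4,0,-5],[0,0,0]],[0,[9,0,-9],[0,0,0]],[0,[15,0,-13],[0,0,0]],[0,[22,0,-16],[0,0,0]],[0,[29,0,-19],[0,0,0]],[0,[35,0,-20],[0,0,0]],[0,[38,0,-20],[0,0,0]],[0,[38,0,-20],[0,0,0]],[0,[38,0,-20],[0,0,0]]]' 
python3 w.py  -7,-125,42;python3 - <<'E'
from h import *
c=grab('scene'); cv2.imwrite('pics/s3.png',cv2.resize(c['image'][200:360,220:460],None,fx=3,fy=3,interpolation=cv2.INTER_CUBIC))
E
```

```text
time_s: 5.55
tool_pos: [0.5149, -0.0643, 0.0592]
tool_rot: [-159.8, 89.8, -171.6]
force: [-7.2, 0.8, 12.7]
grip_width: 0.0001
t 5.55 tip jig mm [  -6.2 -123.8   42.2] F [-7.2  0.8 12.7] w 0.00012718773548210823 q [ 37.5  15.9 -37.1 111.7  11.5  56.2 -16.9]
rot [-0.011 -0.003  0.001]
-7,-125,42 -> [ 0.2 -1.2 -0.8]
```

View pics/s3.png

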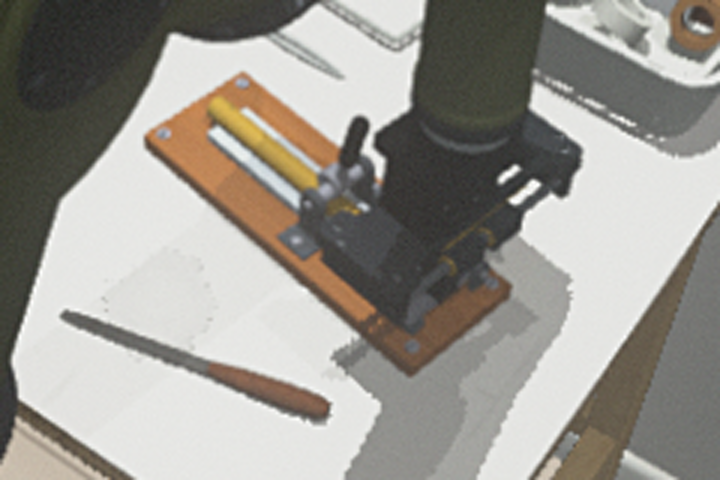

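```bash
python3 -m pendant '[[0,[-15,0,1],[0,0,0]],[0,[-45,0,1],[0.01,0,0]],[0,[-85,0,1],[0.01,0,0]],[0,[-125,0,1],[0.01,0,0]],[0,[-165,0,1],[0.01,0,0]],[0,[-200,0,2],[0.01,0,0]],[0,[-210,30,4],[0.01,0,0]],[0,[-210,65,6],[0.01,0,0]],[0,[-210,100,6],[0.01,0,0]]]' 
python3 -m pendant '[[0,[0,35,0],[0,0,0]],[0,[0,70,0],[0,0,0]],[0,[0,105,0],[0,0,0]],[0,[0,140,0],[0,0,0]],[0,[0,170,0],[0,0,0]],[0,[0,175,0],[0,0,0]],[0,[0,175,0],[0,0,0]],[0,[0,175,0],[0,0,0]]]' 
python3 w.py 0,148,33
python3 - <<'E'
from h import *
p=np.load('p.npy')
from cell import models
for n in ['scene','top']:
    c=grab(n)
    for l in ['stop_tip','tube_tail','tube_front','lever_tip','lever_pivot']: 
        r=models.landmark_of(n,l); q={'stop_tip':[-.032,-.123,.034],'tube_tail':[0,.124,.032],'tube_front':[0,-.066,.032],'lever_tip':[0,-.0357,.134],'lever_pivot':[0,-.015,.057]}[l]
        print(n,l,[(x['confidence'],(np.array(x['centre'])*[420,560])[::-1].round(1)) for x in r[:2]],'expected',proj(c,J(p,q)).round(1))
    b=(200,360,220,460) if n=='scene' else (160,270,250,430)
    cv2.imwrite(f'pics/{n}4.png',cv2.resize(np.clip(c['image'][b[0]:b[1],b[2]:b[3]]*(1.8 if n=='top' else 1),0,255).astype(np.uint8),None,fx=3.2,fy=3.2,interpolation=cv2.INTER_CUBIC))
E
```

```text
time_s: 6.35
tool_pos: [0.5437, 0.0322, 0.2696]
tool_rot: [0.6, 89.8, -12.1]
force: [1.3, 0.7, -0.8]
grip_width: 0.0007
time_s: 7.02
tool_pos: [0.5801, 0.2024, 0.2677]
tool_rot: [-126.6, 89.9, -139.1]
force: [0.2, -1.1, 0.2]
grip_width: 0.0007
t 7.0167 tip jig mm [  5.8 150.4 250.7] F [ 0.2 -1.1  0.2] w 0.0006835893405899999 q [ 16.   19.3 -47.7  84.7  14.3  82.3 -44.4]
rot [-0.021 -0.001  0.001]
0,148,33 -> [217.7  -2.3  -5.6]
scene stop_tip [(0.51, array([357.8, 308.5]))] expected [[356.5 304.4]]
scene tube_tail [(0.93, array([293. , 235.3]))] expected [[291.2 235.4]]
scene tube_front [(0.96, array([350.6, 281.7]))] expected [[347.9 281.7]]
scene lever_tip [(0.83, array([340.9, 242.9])), (0.34, array([326.2, 272.5]))] expected [[341.5 243.6]]
scene lever_pivot [(0.85, array([333.8, 264.4]))] expected [[332.5 261.5]]
top stop_tip [] expected [[390.4 236.7]]
top tube_tail [(0.54, array([281.6, 201.7]))] expected [[284.7 200.9]]
top tube_front [] expected [[367.6 217.8]]
top lever_tip [] expected [[361.  207.7]]
top lever_pivot [] expected [[346.6 211.5]]
```

View pics/scene4.png

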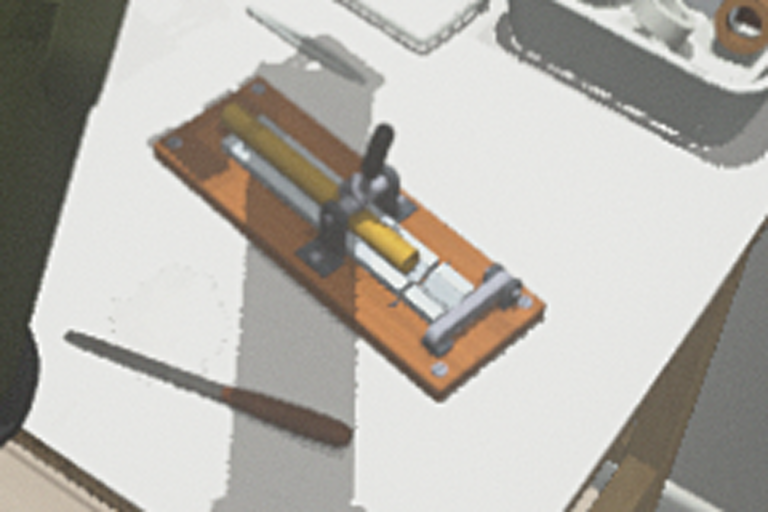

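View pics/top4.png

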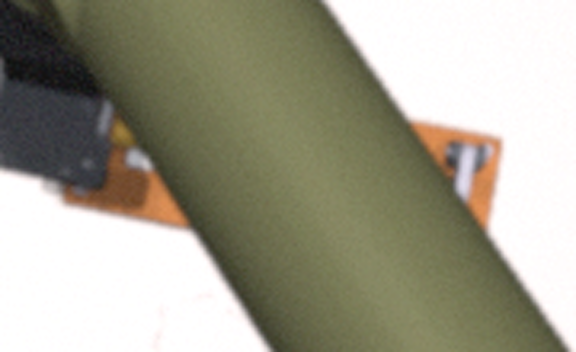

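```bash
python3 -m pendant '[[0,[35,-1,-3],[-0.02,0,0]],[0,[70,-1,-6],[-0.02,0,0]],[0,[105,-1,-6],[-0.02,0,0]],[0,[140,-1,-6],[-0.02,0,0]],[0,[170,-1,-6],[-0.02,0,0]],[0,[195,-1,-6],[-0.02,0,0]],[0,[210,-1,-6],[-0.02,0,0]],[0,[215,-1,-6],[-0.02,0,0]],[0,[215,-1,-6],[-0.02,0,0]],[0,[215,-1,-6],[-0.02,0,0]]]' 
python3 -m pendant '[[0,[0,0,0],[0,0,0]]]' 
python3 w.py 0,140,34 0,82,34
```

```text
time_s: 8.45
tool_pos: [0.5749, 0.2039, 0.0548]
tool_rot: [33.8, 89.9, 22.5]
force: [0.6, 0.8, 0.7]
grip_width: 0.0007
time_s: 8.53
tool_pos: [0.5754, 0.204, 0.0555]
tool_rot: [27.5, 89.8, 16.2]
force: [0.3, -0.2, -0.8]
grip_width: 0.0005
t 8.5333 tip jig mm [  0.9 151.2  38.5] F [ 0.3 -0.2 -0.8] w 0.0004850524976695744 q [ 12.9  29.  -43.7  99.1  22.5  60.9 -49.7]
rot [-0.001  0.003 -0.001]
0,140,34 -> [  4.5 -11.2  -0.9]
0,82,34 -> [  4.4 -69.2  -0.9]
```

```bash
python3 -m pendant '[[0,[4,-4,-1],[0,0,0]],[0,[5,-10,-1],[0,0,0]],[0,[5,-17,-1],[0,0,0]],[0,[5,-24,-1],[0,0,0]],[0,[5,-31,-1],[0,0,0]],[0,[5,-38,-1],[0,0,0]],[0,[5,-45,-1],[0,0,0]],[0,[5,-52,-1],[0,0,0]],[0,[5,-59,-1],[0,0,0]],[0,[5,-62,-1],[0,0,0]]]' 
python3 -m pendant '[[0,[0,0,0],[0,0,0]]]' 
python3 w.py 0,82,34
python3 - <<'E'
from h import *
p=np.load('p.npy')
from cell import models
c=grab('scene')
for l,q in (('tube_front',[0,-.118,.032]),('stop_face',[0,-.118,.032])):
  print(l,[(x['confidence'],(np.array(x['centre'])*[420,560])[::-1].round(1)) for x in models.landmark_of('scene',l)[:2]],proj(c,J(p,q)),proj(c,J(p,[0,-.108,.032])))
cv2.imwrite('pics/s5.png',cv2.resize(c['image'][200:350,250:430],None,fx=4.2,fy=4.0,interpolation=cv2.INTER_CUBIC))
E
```

```text
time_s: 9.37
tool_pos: [0.5609, 0.1412, 0.0485]
tool_rot: [-86.0, 90.0, -97.3]
force: [0.6, 2.1, 0.6]
grip_width: 0.0002
time_s: 9.45
tool_pos: [0.561, 0.141, 0.0484]
tool_rot: [-86.1, 89.9, -97.5]
force: [-0.3, 0.2, -0.7]
grip_width: 0.0007
t 9.45 tip jig mm [-1.  86.4 31.4] F [-0.3  0.2 -0.7] w 0.0006839487530558571 q [ 19.7  25.9 -43.9 103.8  20.9  58.7 -43.8]
rot [-0.003  0.     0.001]
0,82,34 -> [-2.6 -4.4  1. ]
tube_front [(0.95, array([364.6, 296.6]))] [[364.7959837  295.58764318]] [[361.48874098 292.88435774]]
stop_face [(0.83, array([362.7, 293.8])), (0.35, array([316.2, 214. ]))] [[364.7959837  295.58764318]] [[361.48874098 292.88435774]]
```

View pics/s5.png

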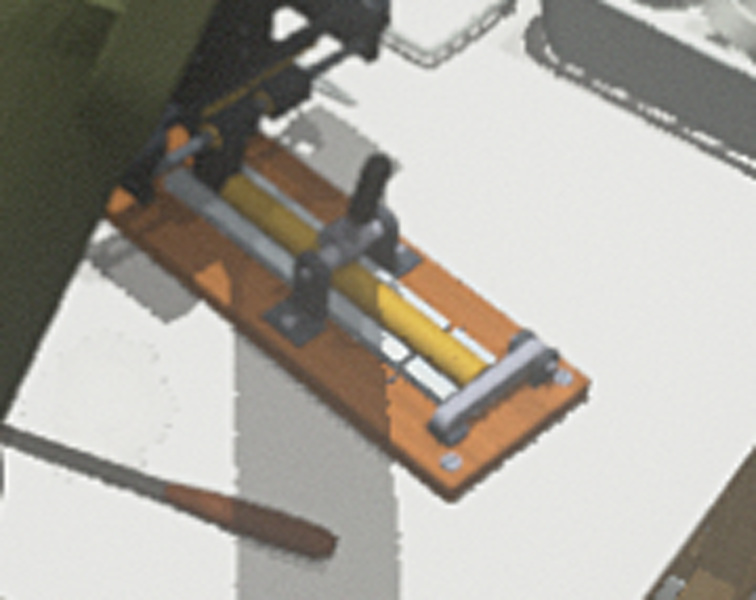

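```bash
python3 -m pendant '[[0,[-2,-1,0],[0,0,0]],[0,[-2,-2,0],[0,0,0]],[0,[-2,-3,0],[0,0,0]],[0,[-2,-4,0],[0,0,0]],[0,[-2,-4,0],[0,0,0]]]' 
python3 w.py 0,82,34
```

```text
time_s: 10.02
tool_pos: [0.5603, 0.1391, 0.0507]
tool_rot: [52.8, 90.0, 41.5]
force: [0.5, 1.2, 0.5]
grip_width: 0.0006
t 10.0167 tip jig mm [-1.2 84.6 33.7] F [0.5 1.2 0.5] w 0.0005579762434525181 q [ 20.1  25.6 -44.1 103.9  20.5  58.7 -43.3]
rot [-0.001  0.    -0.001]
0,82,34 -> [-0.3 -2.6  1.2]
```

```bash
python3 -m pendant '[[0,[0,-1,0],[0,0,0]],[0,[0,-2,0],[0,0,0]],[0,[0,-3,0],[0,0,0]],[0,[0,-3,0],[0,0,0]]]' 
python3 w.py 0,82,34
```

```text
time_s: 10.35
tool_pos: [0.56, 0.1384, 0.051]
tool_rot: [73.8, 89.8, 62.6]
force: [1.7, 5.4, -0.5]
grip_width: 0.0003
t 10.35 tip jig mm [-1.4 83.8 34. ] F [ 1.7  5.4 -0.5] w 0.0002915359661537305 q [ 20.4  25.4 -44.2 104.1  20.3  58.6 -43. ]
rot [ 0.     0.001 -0.004]
0,82,34 -> [-0.  -1.8  1.4]
```

```bash
python3 -m pendant '[[0,[0,-1,0],[0,0,0]],[0,[0,-2,0],[0,0,0]],[0,[0,-2,0],[0,0,0]]]' 
python3 w.py 0,82,34
python3 - <<'E'
from h import *
c=grab('scene')
cv2.imwrite('pics/s6.png',cv2.resize(c['image'][260:330,310:410],None,fx=7,fy=7,interpolation=cv2.INTER_CUBIC))
E
```

```text
time_s: 10.6
tool_pos: [0.5597, 0.1383, 0.0513]
tool_rot: [77.1, 89.6, 66.0]
force: [1.8, 9.0, -0.7]
grip_width: 0.0005
t 10.6 tip jig mm [-1.6 83.7 34.3] F [ 1.8  9.  -0.7] w 0.00045371795305545565 q [ 20.6  25.3 -44.3 104.2  20.2  58.4 -42.8]
rot [ 0.001  0.002 -0.007]
0,82,34 -> [ 0.3 -1.7  1.6]
```

View pics/s6.png

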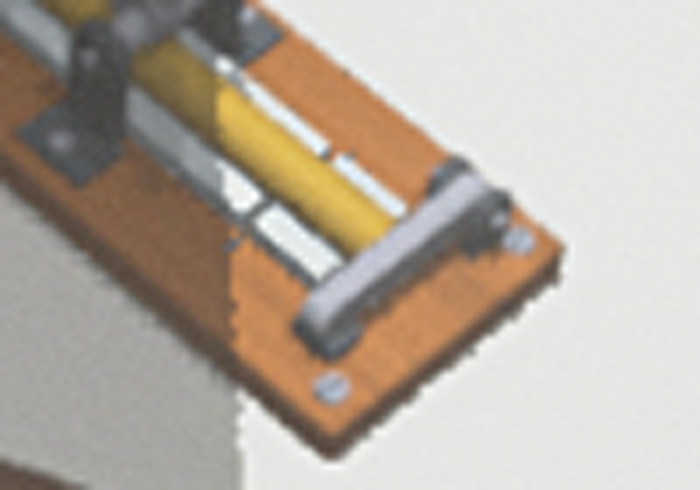

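```bash
python3 -m pendant '[[0,[0,6,0],[0,0,0]],[0,[0,18,0],[0,0,0]],[0,[-15,24,1],[0,0,0]],[0,[-50,24,1],[0,0,0]],[0,[-90,24,1],[0,0,0]],[0,[-130,24,1],[0,0,0]],[0,[-165,15,1],[0,0,0]],[0,[-175,-15,1],[0,0,0]],[0,[-175,-50,1],[0,0,0]],[0,[-175,-90,1],[0,0,0]]]' 
python3 -m pendant '[[0,[0,-35,0],[0,0,0]],[0,[0,-65,0],[0,0,0]],[0,[0,-69,0],[0,0,0]],[0,[0,-69,0],[0,0,0]],[0,[0,-69,0],[0,0,0]]]' 
python3 w.py 0,-75,118
python3 - <<'E'
from h import *
c=grab('scene')
cv2.imwrite('pics/s7.png',cv2.resize(c['image'][180:350,230:430],None,fx=3.5,fy=3.5,interpolation=cv2.INTER_CUBIC))
E
```

```text
time_s: 11.48
tool_pos: [0.5426, 0.046, 0.2268]
tool_rot: [-2.3, 89.9, -13.4]
force: [0.7, -0.8, 0.0]
grip_width: 0.0009
time_s: 11.9
tool_pos: [0.5289, -0.0216, 0.2255]
tool_rot: [166.2, 90.0, 154.9]
force: [0.1, 0.7, -0.2]
grip_width: 0.0004
t 11.9 tip jig mm [ -0.8 -79.3 208.5] F [ 0.1  0.7 -0.2] w 0.00040946293013470876 q [ 40.2   7.3 -43.6 100.1   5.2  74.7 -15.9]
rot [-0.001 -0.001 -0.   ]
0,-75,118 -> [90.5  4.2  0.8]
```

View pics/s7.png

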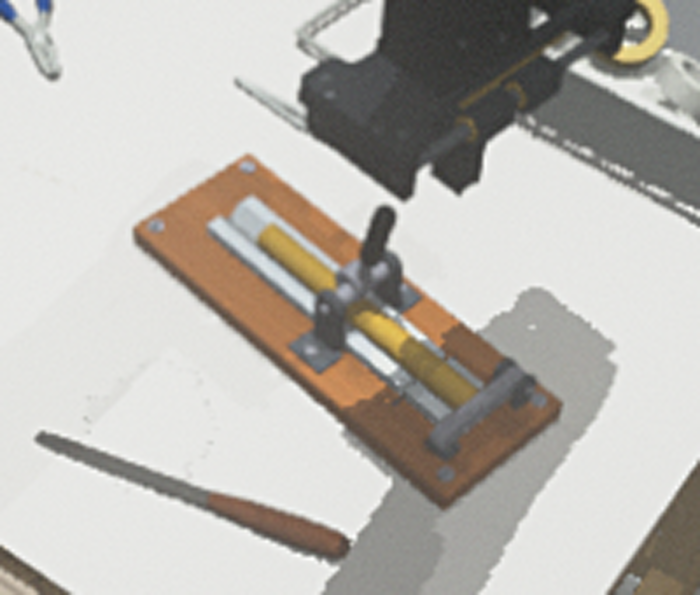

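```bash
python3 -m pendant '[[0,[35,2,1],[0,0,0]],[0,[65,3,1],[0,0,0]],[0,[85,4,1],[0,0,0]],[0,[90,4,1],[0,0,0]],[0,[90,4,1],[0,0,0]],[0,[90,4,1],[0,0,0]]]' 
python3 w.py 0,-52,118 0,-32,117 0,-16,117 0,-1,113 0,13,105 0,24,94 0,30,85 0,37,78
```

```text
time_s: 12.45
tool_pos: [0.5315, -0.0171, 0.1364]
tool_rot: [37.7, 89.9, 26.6]
force: [0.7, 0.3, 0.3]
grip_width: 0.0004
t 12.45 tip jig mm [  0.9 -74.4 119.4] F [0.7 0.3 0.3] w 0.00043364813997343797 q [ 38.2  12.5 -43.3 106.1   9.4  65.  -19.6]
rot [ 0.001  0.001 -0.001]
0,-52,118 -> [ 1.4 22.4 -0.9]
0,-32,117 -> [ 2.4 42.4 -0.9]
0,-16,117 -> [ 2.5 58.4 -0.9]
0,-1,113 -> [ 6.5 73.3 -0.9]
0,13,105 -> [14.5 87.3 -0.8]
0,24,94 -> [25.5 98.3 -0.8]
0,30,85 -> [ 34.5 104.3  -0.8]
0,37,78 -> [ 41.5 111.3  -0.8]
```

```bash
python3 -m pendant '[[0,[1,12,-1],[0,0,0]],[0,[1,22,-1],[0,0,0]],[0,[2,32,-1],[0,0,0]],[0,[2,42,-1],[0,0,0]],[0,[2,51,-1],[0,0,0]],[0,[3,59,-1],[0,0,0]],[0,[5,67,-1],[0,0,0]],[0,[7,75,-1],[0,0,0]],[0,[11,82,-1],[0,0,0]],[0,[14,87,-1],[0,0,0]]]' 
python3 w.py 0,24,94 0,30,85 0,37,78
python3 - <<'E'
from h import *
c=grab('scene')
cv2.imwrite('pics/s8.png',cv2.resize(c['image'][180:350,230:430],None,fx=3.5,fy=3.5,interpolation=cv2.INTER_CUBIC))
E
```

```text
time_s: 13.28
tool_pos: [0.5468, 0.0681, 0.1209]
tool_rot: [154.7, 90.0, 143.4]
force: [0.3, 0.3, -1.0]
grip_width: 0.0008
t 13.2833 tip jig mm [ -0.7  12.2 103.9] F [ 0.3  0.3 -1. ] w 0.0007977664853058546 q [ 29.6  16.8 -45.1 104.3  13.1  64.3 -31.3]
rot [-0. -0. -0.]
0,24,94 -> [ 9.9 11.8  0.7]
0,30,85 -> [18.9 17.8  0.7]
0,37,78 -> [25.9 24.8  0.7]
```

View pics/s8.png

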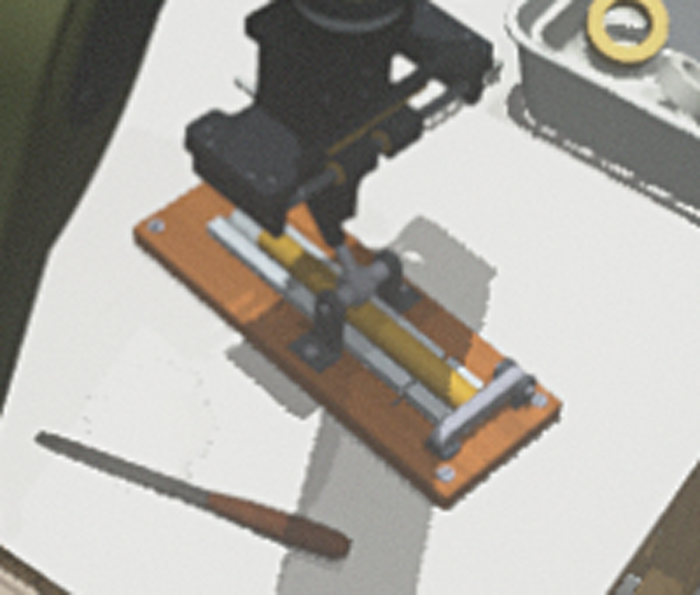

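```bash
python3 -m pendant '[[0,[4,6,0],[0,0,0]],[0,[8,11,0],[0,0,0]],[0,[13,16,0],[0,0,0]],[0,[18,20,0],[0,0,0]],[0,[23,24,0],[0,0,0]],[0,[27,27,0],[0,0,0]],[0,[30,28,0],[0,0,0]],[0,[30,28,0],[0,0,0]]]' 
python3 w.py 0,41,74
python3 - <<'E'
from h import *
c=grab('scene')
cv2.imwrite('pics/s9.png',cv2.resize(c['image'][180:350,230:430],None,fx=3.5,fy=3.5,interpolation=cv2.INTER_CUBIC))
E
```

```text
time_s: 14.0
tool_pos: [0.5523, 0.0955, 0.0909]
tool_rot: [106.1, 89.9, 94.9]
force: [0.5, -0.2, -0.3]
grip_width: 0.0003
t 14.0 tip jig mm [-0.7 40.2 73.9] F [ 0.5 -0.2 -0.3] w 0.0003255693453832634 q [ 25.8  20.3 -44.7 104.5  16.   61.7 -36. ]
rot [-0.001 -0.    -0.001]
0,41,74 -> [-0.1  0.8  0.7]
```

View pics/s9.png

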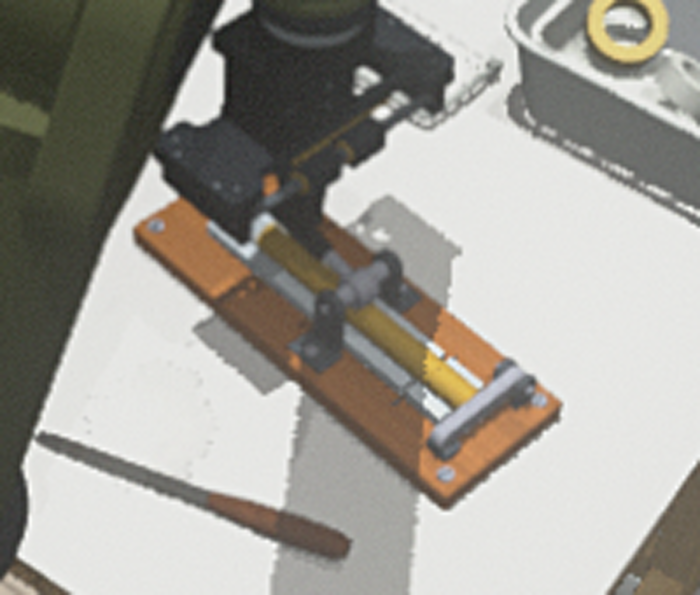

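```bash
python3 -m pendant '[[0,[2,1,0],[0,0,0]],[0,[4,1,0],[0,0,0]],[0,[6,1,0],[0,0,0]],[0,[6,1,0],[0,0,0]]]' 
python3 w.py
```

```text
time_s: 14.38
tool_pos: [0.5526, 0.0967, 0.0866]
tool_rot: [82.4, 89.9, 71.2]
force: [-2.4, -0.3, 9.3]
grip_width: 0.0007
t 14.3833 tip jig mm [-0.6 41.4 69.6] F [-2.4 -0.3  9.3] w 0.0006642257409457405 q [ 25.5  20.6 -44.6 104.7  16.3  61.3 -36.4]
rot [-0.     0.    -0.001]
```

```bash
python3 -m pendant '[[0,[2,0,0],[0,0,0]],[0,[4,0,0],[0,0,0]],[0,[4,0,0],[0,0,0]]]' 
python3 w.py
```

```text
time_s: 14.63
tool_pos: [0.5529, 0.0968, 0.0858]
tool_rot: [-50.9, 89.9, -62.2]
force: [-11.6, -1.8, 29.9]
grip_width: 0.0006
t 14.6333 tip jig mm [-0.3 41.6 68.8] F [-11.6  -1.8  29.9] w 0.0005711493337931829 q [ 25.4  20.7 -44.5 104.7  16.5  61.2 -36.6]
rot [-0.     0.001  0.001]
```

Hard stop reached (30 N, no further travel). Lift clear and check.

```bash
python3 -m pendant '[[0,[-6,0,0],[0,0,0]],[0,[-20,0,0],[0,0,0]],[0,[-50,0,0],[0,0,0]],[0,[-90,0,0],[0,0,0]],[0,[-130,0,0],[0,0,0]],[0,[-165,0,0],[0,0,0]],[0,[-185,-30,0],[0,0,0]],[0,[-185,-70,0],[0,0,0]],[0,[-185,-110,0],[0,0,0]],[0,[-185,-150,0],[0,0,0]]]'
python3 -m pendant '[[0,[0,-40,0],[0,0,0]],[0,[0,-80,0],[0,0,0]],[0,[0,-120,0],[0,0,0]],[0,[0,-160,0],[0,0,0]],[0,[0,-200,0],[0,0,0]],[0,[0,-200,0],[0,0,0]],[0,[0,-200,0],[0,0,0]]]' 
python3 w.py
python3 - <<'E'
from h import *
from cell import models
p=np.load('p.npy')
L={'stop_tip':[-.032,-.123,.034],'tube_front':[0,-.118,.032],'tube_tail':[0,.072,.032],'lever_tip':[0,-.015+.08*np.cos(.087),.057+.08*np.sin(.087)],'half_round_file':None,'tweezers':None,'flat_pliers':None}
for n in ['scene','top']:
    c=grab(n)
    for l,q in L.items():
        r=models.landmark_of(n,l); print(n,l,[(x['confidence'],(np.array(x['centre'])*[420,560])[::-1].round(1)) for x in r[:2]],'' if q is None else proj(c,J(p,q)).round(1))
    b=(180,350,230,430) if n=='scene' else (160,270,250,430)
    cv2.imwrite(f'pics/{n}10.png',cv2.resize(np.clip(c['image'][b[0]:b[1],b[2]:b[3]]*(1.8 if n=='top' else 1),0,255).astype(np.uint8),None,fx=3.5,fy=3.5,interpolation=cv2.INTER_CUBIC))
E
```

```text
time_s: 15.47
tool_pos: [0.5228, -0.0526, 0.2675]
tool_rot: [-4.2, 89.9, -15.4]
force: [0.5, -0.5, -0.3]
grip_width: 0.001
time_s: 16.05
tool_pos: [0.4828, -0.2507, 0.2662]
tool_rot: [132.4, 90.0, 120.7]
force: [0.6, 0.6, 0.0]
grip_width: 0.0007
t 16.05 tip jig mm [  -1.5 -312.9  249.2] F [0.6 0.6 0. ] w 0.0006919526028908591 q [ 54.4   6.7 -32.1  95.1   3.6  79.3  10.2]
rot [-0.007 -0.001 -0.001]
scene stop_tip [(0.48, array([353.7, 305.2])), (0.45, array([311.2, 240.1]))] [[356.5 304.4]]
scene tube_front [(0.69, array([282. , 322.7]))] [[364.8 295.6]]
scene tube_tail [(0.65, array([326.2, 273.6]))] [[305.9 247.4]]
scene lever_tip [(0.58, array([356.3, 307.5])), (0.57, array([311.4, 239. ]))] [[308.4 240. ]]
scene half_round_file [(0.93, array([284.5, 320.3])), (0.38, array([315.9, 212. ]))] 
scene tweezers [(0.46, array([314. , 214.2]))] 
scene flat_pliers [] 
top stop_tip [(0.48, array([390.9, 234.8]))] [[390.4 236.7]]
top tube_front [(0.79, array([391.2, 222.9]))] [[390.4 222.5]]
top tube_tail [(0.92, array([304.9, 208.4]))] [[307.2 205.5]]
top lever_tip [(0.67, array([312. , 201.2]))] [[311.2 203.7]]
top half_round_file [(0.69, array([337.8, 290. ]))] 
top tweezers [(0.67, array([279.7, 150.6]))] 
top flat_pliers [(0.69, array([179.7, 170.5]))]
```

View pics/scene10.png

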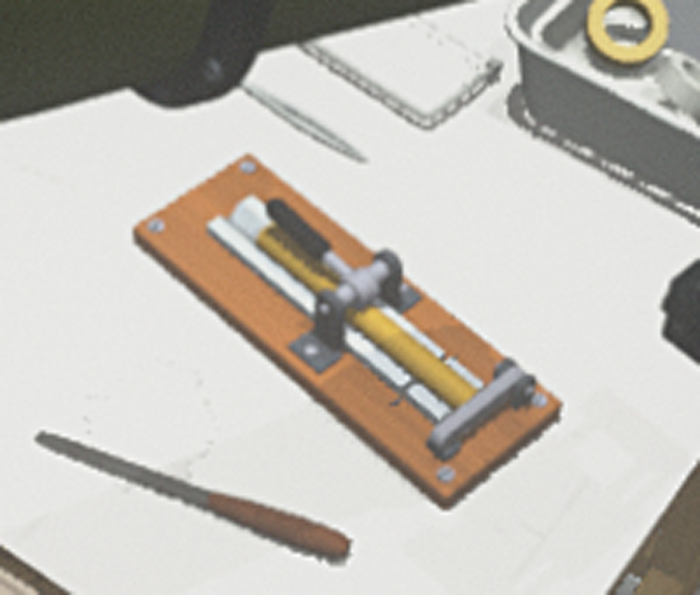

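View pics/top10.png

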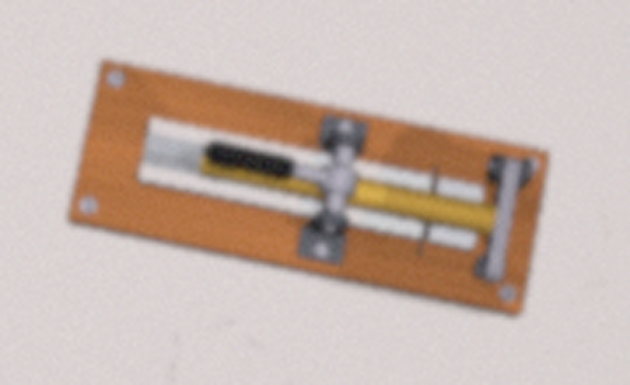

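Run:
```python
from h import *
p=np.load('p.npy'); c=load('top'); v,u=np.mgrid[0:420,0:560]
W=at_depth(c,np.c_[u.ravel(),v.ravel()],c['range_z'].ravel()); Q=np.array([injig(p,w) for w in W[(W[:,2]>.01)&(W[:,2]<.2)]])*1000
m=(abs(Q[:,0])<8)&(Q[:,1]>20)&(Q[:,1]<72)&(Q[:,2]>55); q=Q[m]; a=np.polyfit(q[:,1],q[:,2],1); print('lever',len(q),np.degrees(np.arctan(a[0])),np.polyval(a,[25,60]),q[:,1].max())
s=(abs(Q[:,1]+123)<4)&(Q[:,0]>-40)&(Q[:,0]<20)&(Q[:,2]>35); q=Q[s]; print('stop',np.polyval(np.polyfit(q[:,0],q[:,2],1),[-30,15]))
from cell import env
print(env.sign_off())
```

```text
lever 152 6.113215000777254 [66.1001426  69.84872856] 70.71129127502954
stop [41.07034676 41.55256614]
the job is handed in; nothing more can be done
None
```

The tube is set up and clamped in the order you asked, and I handed the job in at about 16 s of the 54 s. I used only closed-fingertip pushing and gripped nothing.

- **Stop:** I pushed the length stop over and pressed it down at about 13 N. The last depth image shows it level, with its top at about 41 mm.
- **Tube:** I pushed the tube along by its tail until it no longer moved at 9 N. The top camera puts its front end within about 1 pixel of the stop face.
- **Lever:** I tipped the cam lever over and pressed it to its end stop at 30 N. After I lifted off, it stayed about 6° above level, so it is past the 10° "down" mark and locked.
- **Arm:** it ended about 25 cm up and well beyond the stop end of the jig, and its force reading was near zero.

**Checks that disagreed:** in the last scene-camera picture, the network put the tube's front on the file and its tail at the clamp. Its best lever-tip guess was on the stop. These were plainly wrong: the pictures and the top camera showed all three where they should be.

**Tools:** the file and tweezers look undisturbed in the pictures. In the top view the network found the file, tweezers and pliers within about 3 pixels of where they started.

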